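Load a ground parallel into the spring-gate cradle

ROBOT

A 7-joint arm with a two-finger parallel gripper is mounted at the origin on the work surface; the furniture and walls round the work are solid. World frame = base frame: x ahead of the robot, y to its left, z up, the work surface at z = 0. Lengths are in m, angles in rad, forces in N, time in s.
With the tool pointing down it reaches from about 0.425 to 0.925 m from the base axis. Payload 6.8 kg.
Tool frame: the origin (TCP) lies midway between the tips of the shut fingers; the grasp point (between the pads) lies 19 mm behind it; z points along the fingers, y is the line along which they close (so a half turn about z gives the same grasp; the last joint's range is limited). The gripper opens to 85 mm and grips with 20 to 120 N. Pads are 22 mm wide; open, the fingers measure 114 mm over their backs; the gripper's body (76 mm by 85 mm) begins 54 mm behind the grasp point. The pads swing forward as they close: fully open they stand 13 mm farther back than shut.
Start: joints at [-1.388, 0.477, 0.022, 1.555, -0.011, 1.109, -0.083], TCP at [0.194, 0.647, 0.231] pointing down, gripper open.
Joint ranges: [-2.96, 2.96], [-0.34, 2.1], [-1.41, 1.46], [0.24, 2.44], [-1.37, 4.51], [0.17, 1.92], [-2.96, 2.96]. Speed limits (rad/s): [2.39, 2.39, 3.14, 3.14, 3.14, 3.14, 3.14].

INTERFACE

Orientations are given as a unit quaternion [w, x, y, z].
In Python, from station import * gives the robot as it stands.
- The arm moves only by the shell command python3 -m creep 'ROWS' [FORCE]. ROWS is JSON, a list of rows, each a list of 7 numbers: the gripper command: -1 is shut, 1 is fully open, values between are in proportion, then the shift along the world's x, y, z in mm, then the turn, a rotation vector about the world's x, y, z in rad. A call has 1 to 5 rows; each row shifts and turns the commanded pose from where the row before left it; what a row does not reach is not made up. A row lasts 1/8 s, in which the tool goes at most 62.5 mm and 10.7 degrees, less where a joint would pass 70% of its speed; a pose out of reach is approached as far as the arm can. A call is refused whole if a number of a shift passes 62.5 or a number of a turn 0.188, either way. A call with a gripper value outside its range is refused whole. The fingers move at their own pace and stop on an object; FORCE is the grip in N (left out, the last holds). Time passes only in rows, so rows that do not move let the fingers close. It gives the time, the measured TCP pose, the force, the opening and the grip force at its end, in the units of the state.
- get_obs(): the state, without advancing time (a new reading comes with each control period).
- read_camera(name): name is "scene" or "top"; returns (picture, depth): 400x640x3 uint8, red, green, blue; 400x640 float32, m along the optical axis (not along the pixel's ray), 0 where there is no reading.
- camera_params(name): a dict with "intrinsics" (3x3 intrinsics, pixels), "cam_to_world" (4x4, takes a point from camera to world coordinates). Camera axes: x right, y up, looking along -z (the intrinsics and any distortion apply to the point x, -y, -z); pixel columns grow to the right and rows downward; lengths in m; the calibration is good to about 2 mm. A picture is of the moment at which its call begins. camera_params takes no time and is no camera call.
- hand_in(): hands the job in; it is judged then, once.
The state is a dict: "t": time; "q": joint angles; "joint_vel": joint speeds; "joint_torque": joint torques, N m; "eef_pos": TCP position; "tool_rot": TCP orientation; "contact_force": force on the tool from outside, world axes, zero at the start; "torque": the same for the moment, N m; "gripper_width": opening from 0.0 (shut) to 1.0 (fully open); "grasp_force": force on a finger pad.
Only numpy, scipy, OpenCV 4.12 (cv2) and the standard library are available. Lean on these libraries where they do the work, as an engineer would, in place of code of your own. Each camera call takes 0.05 s, during which the arm holds its last target. There are 200 camera calls.

TASK

Load the ground parallel (the plain rectangular steel bar) into the spring cradle fixed to the bench: push the sprung gate back with one end of the bar and hold it open while you lower the bar flat onto the cradle's bed, then let go so that the gate springs back over the bar's end and clamps it lengthwise against the fixed stop. Leave the spanner, the T-nut and the step block where they are.

Things in the scene. Friction and masses are not known exactly. Their poses are not given: they have to be found in the camera images.
- parallel_mid (a point): Centre of the ground parallel, a plain pale steel bar 16 x 120 x 24 mm (x, y, z of this frame), about 0.35 kg, standing loose on the bench on a 16 mm wide face; its length lies along y, z is up. Pinch it across its 16 mm thickness near mid-length. The two ends are alike.
- seat (a point): Where the bar's centre lies when seated in the cradle, which is fixed to the bench (dark steel base 60 x 222 mm): 12 mm above the cradle's flat bed, 24 mm above the bench. y runs along the cradle from the fixed stop to the spring gate, z is up. From y = -38 mm to the gate the bed is open at both sides for the fingers. Behind the gate (y = 100 to 136 mm) is the spring housing, 35 mm high.
- gate (a joint): The spring gate's slide, in m: 0 at rest (shut, empty), grows as the gate is pushed towards +y of the seat, 0.030 at its hard end. A spring always pushes it shut: about 4 N at 0, 8 N at 0.020, 10 N at 0.030. About 0.005 when it clamps the seated bar. It must be at 0.013 or more for the bar to go down between the stop and the gate's roller.
- roller_front (a point): Foremost point, at mid-width, of the free-turning roller (10 mm diameter, 38 mm long, 39 to 49 mm above the bench) on top of the gate; moves with the gate; at rest at y = 47 mm from the seat. The gate's clamping face is below it, 8 mm farther back. A bar held level, underside 40 mm above the bench, meets it with its end and pushes the gate; lowered from there it passes under the roller.
- spanner: Bystander: combination spanner, 37 x 258 x 10 mm, lying on the bench; origin at its centre on the underside, length along its y.
- t_nut: Bystander: black T-nut 32 x 28 x 20 mm; origin at the centre of its underside.
- step_block: Bystander: black stepped packing block 32 x 60 x 50 mm; origin at the centre of its underside.
- stop_top (a point): Upper edge, at mid-width, of the fixed stop's clamping face, 60 mm from the seat towards -y and 32 mm above the bench (20 mm above the bed). The stop is 18 mm deep behind it. In front of it two low cheeks (26 mm above the bench, 24 mm long) leave an opening 36 mm wide for the 16 mm bar.
- parallel: The same bar's body; origin at the centre of its underside, axes as parallel_mid.
Mind the look-alikes: they are no part of the job. Leave any purple look-alike of the parallel alone. Of the things that look like the part that bears seat, the larger one is meant.

How it is judged:
By the outcome, as a careful person would: the job done as asked, in the order asked, and still so for the second after the job is handed in, with the robot touching nothing.
It also fails if it takes over 38 s, if anything falls off the work surface, if the arm or the gripper's body presses on something with over 40 N, if the wrist force passes 120 N, or if a joint passes its speed limit or range.

## Working session

There is one attempt and no reset: what is moved stays moved. The work goes in short steps, Python scripts to look and compute and a shell command to move; the robot and the scene stay as the last step left them, time stands still between calls to the robot, and variables do not carry over. Pictures are saved under pics/ and viewed, at most 10 in all, crops included, and the job is handed in when it is done.

```bash
mkdir -p pics; ls
python3 - <<'E'
from station import *
import cv2,numpy as np
for n in("scene","top"):
    p,d=read_camera(n); np.savez(f"pics/{n}0.npz",p=p,d=d)
    cv2.imwrite(f"pics/{n}0.png",p[:,:,::-1]); c=camera_params(n); print(n,np.round(c["intrinsics"],1).tolist(),np.round(c["cam_to_world"],3).tolist(),[k for k in c], (d>0).mean())
o=get_obs();print(o["t"],o["eef_pos"],o["tool_rot"],o["gripper_width"])
E
```

```text
pics
scene [[375.5, 0.0, 322.2], [0.0, 375.5, 207.7], [0.0, 0.0, 1.0]] [[0.674, 0.376, -0.636, -0.154], [-0.738, 0.345, -0.58, -0.588], [0.002, 0.86, 0.51, 0.589], [0.0, 0.0, 0.0, 1.0]] ['intrinsics', 'cam_to_world'] 0.99571484375
top [[500.6, 0.0, 318.4], [0.0, 500.6, 192.5], [0.0, 0.0, 1.0]] [[-0.08, 0.975, -0.208, 0.187], [-0.997, -0.078, 0.015, 0.009], [-0.002, 0.209, 0.978, 1.398], [0.0, 0.0, 0.0, 1.0]] ['intrinsics', 'cam_to_world'] 0.9959921875
0.1 [0.19339658 0.64615398 0.23043978] [-6.30894742e-05  1.44859224e-01  9.89451936e-01 -8.16849775e-04] 0.9972241195067877
```

View pics/top0.png

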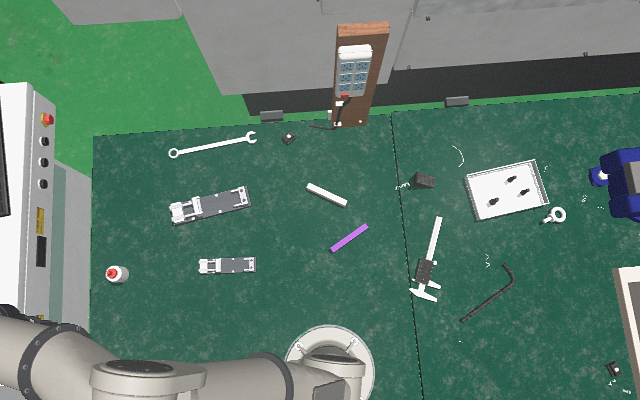

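View pics/scene0.png

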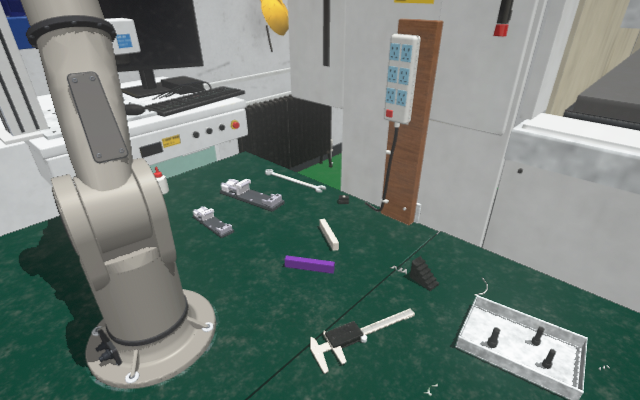

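The top view shows the pale bar at about (327,195) and the larger cradle at about (210,205). The smaller look-alike is at (228,265) and the purple bar at (349,238). I'll enlarge both views of the cradle and bar.

```bash
cat > h.py <<'E'
import numpy as np,cv2
from station import *
def ray(n,u,v):
    c=camera_params(n);K=np.array(c["intrinsics"]);T=np.array(c["cam_to_world"])
    d=np.array([(u-K[0,2])/K[0,0],-(v-K[1,2])/K[1,1],-1.]);return T[:3,3],T[:3,:3]@d
def plane(n,u,v,z):
    o,d=ray(n,u,v);return o+d*(z-o[2])/d[2]
def depthpt(n,u,v,D):
    o,d=ray(n,u,v);return o+d*D
def cloud(n,D):
    v,u=np.mgrid[:400,:640];o,_=ray(n,0,0);c=camera_params(n);K=np.array(c["intrinsics"]);T=np.array(c["cam_to_world"])
    d=np.stack([(u-K[0,2])/K[0,0],-(v-K[1,2])/K[1,1],-np.ones(u.shape)],-1)*D[...,None]
    return d@T[:3,:3].T+o
def two(u1,v1,u2,v2):
    o1,d1=ray("top",u1,v1);o2,d2=ray("scene",u2,v2)
    s=np.linalg.lstsq(np.stack([d1,-d2],1),o2-o1,rcond=None)[0]
    a,b=o1+d1*s[0],o2+d2*s[1];return (a+b)/2,np.linalg.norm(a-b)
E
python3 - <<'E'
from h import *
t=np.load("pics/top0.npz");s=np.load("pics/scene0.npz")
f=lambda p,x,y,w,h,k:cv2.resize(p[y:y+h,x:x+w,::-1],None,fx=k,fy=k,interpolation=cv2.INTER_CUBIC)
a=f(t["p"],160,175,200,60,4);b=f(s["p"],210,165,133,100,6)[:,:800]
cv2.imwrite("pics/c0.png",a);cv2.imwrite("pics/c1.png",b[:600,:798])
for n,z in(("top",t),("scene",s)):
    P=cloud(n,z["d"]);p=z["p"].astype(int)
    m=(p.min(2)>150)&(np.ptp(p,2)<45)&(abs(P[...,1])<.12)&(P[...,0]>.45)&(P[...,0]<.8)&(P[...,2]<.06)
    q=P[m]; print(n,m.sum(),q.mean(0).round(4),np.percentile(q[:,2],[5,25,50,75,95]).round(4))
    g=P[(abs(P[...,1])<.3)&(P[...,0]>.4)&(P[...,0]<.75)&(P[...,2]<.01)];print("bench z",np.median(g[:,2]).round(4))
E
```

```text
top 260 [ 0.5017 -0.0298  0.0264] [0.0192 0.0225 0.0244 0.0266 0.0545]
bench z 0.0002
scene 165 [ 0.4962 -0.0393  0.0254] [0.0193 0.0222 0.0231 0.0238 0.0539]
bench z -0.0009
```

View pics/c0.png

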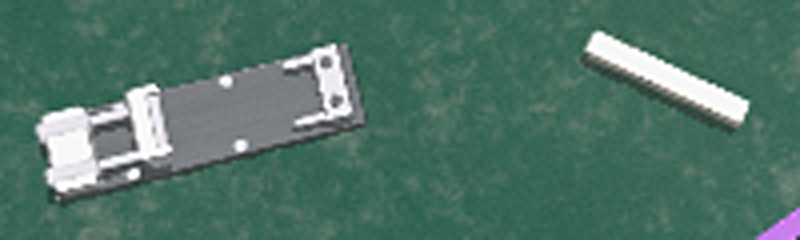

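View pics/c1.png

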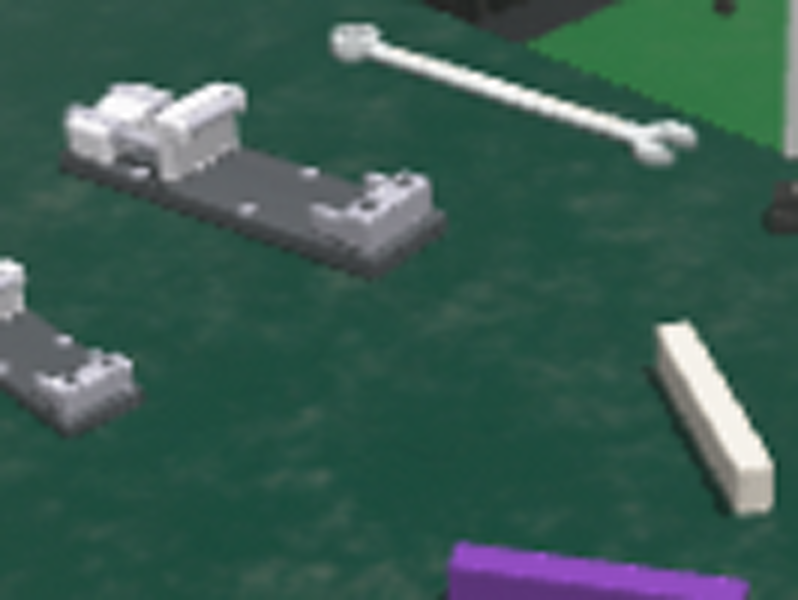

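The crops show the cradle's stop at the right end (top view about (242,196)), the roller and gate at about (198,206), and the spring housing at the far left. The seat's +y therefore points to world +y, slightly tilted. Next I'll measure the bar and the cradle metrically in both views.

Run:
```python
from h import *
t=np.load("pics/top0.npz");s=np.load("pics/scene0.npz")
def box(q,l):
    r=cv2.minAreaRect((q[:,:2]*1000).astype(np.float32));b=cv2.boxPoints(r)
    e=[b[1]-b[0],b[2]-b[1]];e=max(e,key=np.linalg.norm);e=e*np.sign(e[1])
    print(l,"c",np.round(r[0],1),"size",np.round(r[1],1),"long axis ang",round(np.degrees(np.arctan2(e[1],e[0])),2),"n",len(q));return np.array(r[0])/1000,e/np.linalg.norm(e)
for n,z in(("top",t),("scene",s)):
    P=cloud(n,z["d"]);p=z["p"].astype(int)
    u0,v0,u1,v1=(295,175,355,215) if n=="top" else (312,215,345,256)
    M=np.zeros(z["d"].shape,bool);M[v0:v1,u0:u1]=1
    # bar top: bright
    g=p.min(2); m=M&(g>195)
    # pixel ray onto z=24mm
    vv,uu=np.nonzero(m);q=np.array([plane(n,u,v,.024) for u,v in zip(uu,vv)]);box(q,n+" bar top(ray)");
    print("  depth z",np.percentile(P[m][:,2],[10,50,90]).round(4))
    u0,v0,u1,v1=(160,175,258,232) if n=="top" else (215,172,290,215)
    M[:]=0;M[v0:v1,u0:u1]=1
    sat=np.ptp(p,2)<28
    m=M&sat
    if n=="scene": m&=(P[...,1]<.5)
    k=cv2.connectedComponentsWithStats(m.astype(np.uint8));i=1+k[2][1:,4].argmax();m=k[1]==i
    q=P[m];print(n,"cradle pts",m.sum(),"z",np.percentile(q[:,2],[2,10,50,90,98]).round(4))
    c,e=box(q[(q[:,2]>.006)],n+" cradle depth")
    # profile along axis
    rel=(q[:,:2]-c)@e; pe=(q[:,:2]-c)@np.array([e[1],-e[0]])
    for a in np.arange(-.115,.116,.006):
        k=(rel>a)&(rel<a+.006)&(abs(pe)<.015)
        if k.any():print(round(a*1e3),np.round(np.percentile(q[k,2],[20,80,100])*1e3,0),end="; ")
    print()
    vv,uu=np.nonzero(m)
    if n=="top":q=np.array([plane(n,u,v,.012) for u,v in zip(uu,vv)]);box(q,"ray z12")
```

```text
top bar top(ray) c [474.4 -34.7] size [118.3  15.9] long axis ang 59.52 n 236
  depth z [0.0204 0.0243 0.0275]
top cradle pts 1826 z [-0.0008  0.0072  0.0139  0.0368  0.0519]
top cradle depth c [395.3 170.4] size [493.1 187.9] long axis ang 58.67 n 1692
83 [3. 7. 9.]; 89 [ 5. 13. 16.]; 95 [ 9. 15. 17.]; 101 [ 6. 12. 14.]; 107 [10. 15. 18.]; 113 [11. 14. 17.]; 
ray z12 c [471.2 295.8] size [ 70.7 227.6] long axis ang 100.02 n 1826
scene bar top(ray) c [474.4 -36.8] size [117.   15.2] long axis ang 59.83 n 143
  depth z [0.0218 0.0231 0.0245]
scene cradle pts 1085 z [-0.0017  0.0021  0.0119  0.0335  0.0497]
scene cradle depth c [ 222.4 -132.3] size [1167.9  186.7] long axis ang 59.5 n 903
```

Run:
```python
from h import *
e=np.array([np.cos(np.radians(100)),np.sin(np.radians(100))]);c=np.array([.4712,.2958])
for n in("top","scene"):
    z=np.load(f"pics/{n}0.npz");P=cloud(n,z["d"]);p=z["p"].astype(int)
    r=P[...,:2]-c;a=r@e;b=r@np.array([e[1],-e[0]])
    m=(abs(a)<.14)&(abs(b)<.045)&(np.ptp(p,2)<28)&(P[...,2]>-.005)&(P[...,2]<.07)
    br=p.min(2)>130
    for nm,k in(("all",m&(P[...,2]>.006)),):
        q=P[k];R=cv2.minAreaRect((q[:,:2]*1e3).astype(np.float32));print(n,nm,np.round(R[0],1),np.round(R[1],1),R[2],k.sum())
    for lo in np.arange(-.13,.13,.006):
        k=m&(a>lo)&(a<lo+.006)&(abs(b)<.012)
        if k.any():print(round(lo*1e3),np.round(np.percentile(P[k][:,2],[10,50,90])*1e3).astype(int),k.sum(),end="; ")
    print()
    # white lateral centers of gate/stop
    for l,(lo,hi,zl) in {"stop":(-.12,-.07,.022),"gate/housing":(0,.12,.025)}.items():
        k=m&(a>lo)&(a<hi)&(P[...,2]>zl);print(l,"lat",np.round(np.percentile(b[k],[2,50,98])*1e3,1),"long",np.round(np.percentile(a[k],[2,98])*1e3,1))
    # edge pixels listing
# rays for features picked in crops: c0 scale4 off(160,175); c1 scale 6 off(210,165)
T=lambda x,y:(160+x/4-.4,175+y/4-.4);S=lambda x,y:(210+x/6-.4,165+y/6-.4)
for nm,t,s in(("roller near end top",(161,153),(168,128)),("roller far end",(152,92),(241,95)),("stop hole far",(326,62),(405,180)),("stop hole near",(336,101),(370,205)),("dot far",(226,82),(310,173)),("dot near",(241,146),(247,209))):
    x,g=two(*T(*t),*S(*s));print(nm,np.round(x*1e3,1),"gap",round(g*1e3,1),"along/lat",np.round(np.array([(x[:2]-c)@e,(x[:2]-c)@[e[1],-e[0]]])*1e3,1))
```

```text
top all [469.6 294.6] [ 64.1 224.5] 9.816012382507324 1687
-118 [ 0 11 13] 5; -112 [ 9 12 24] 22; -106 [29 31 36] 20; -100 [30 32 38] 16; -94 [28 32 35] 17; -88 [10 14 15] 14; -82 [ 8 12 14] 18; -76 [10 12 14] 16; -70 [ 8 13 16] 19; -64 [ 8 13 15] 18; -58 [ 8 12 15] 18; -52 [ 8 12 15] 17; -46 [ 6 12 15] 17; -40 [ 8 12 15] 20; -34 [10 12 15] 16; -28 [10 14 15] 18; -22 [ 8 12 17] 17; -16 [ 9 11 15] 18; -10 [ 7 12 16] 18; -4 [ 8 12 16] 20; 2 [10 11 14] 15; 8 [10 13 17] 19; 14 [ 8 13 47] 25; 20 [ 7 44 52] 35; 26 [47 50 53] 21; 32 [47 50 52] 19; 44 [10 12 15] 12; 50 [ 8 12 17] 15; 56 [10 15 24] 18; 62 [ 8 11 24] 18; 68 [11 14 29] 21; 74 [22 31 35] 26; 80 [29 33 37] 20; 86 [28 31 35] 17; 92 [29 33 34] 21; 98 [28 31 33] 13; 104 [11 15 30] 8; 110 [-2  2  4] 8; 
stop lat [-26.1  -1.2  24.1] long [-106.4  -71.2]
gate/housing lat [-27.6  -2.   24.3] long [ 19.2 104.8]
scene all [473.6 292.1] [ 65.1 221.5] 10.004434585571289 897
-118 [0 5 9] 15; -112 [ 8 19 30] 41; -106 [12 31 32] 12; -100 [32 32 33] 3; -94 [29 30 31] 6; -70 [10 10 10] 1; -64 [11 11 11] 2; -58 [11 11 13] 5; -52 [10 11 12] 5; -46
[... 213 characters left out ...]
12 24 49] 22; 32 [48 49 50] 4; 56 [ 9 10 10] 2; 62 [ 9 10 11] 4; 68 [10 22 31] 15; 74 [16 30 32] 15; 80 [30 30 32] 3; 86 [31 31 31] 4; 92 [29 30 31] 7; 98 [31 31 31] 1; 104 [31 31 31] 2; 128 [-2 -1  0] 2; 
stop lat [-25.5  -4.8  24.9] long [-109.1  -73.2]
gate/housing lat [-25.9  -5.8  23.8] long [ 15.3 101.5]
roller near end top [443.6 316.9  45.1] gap 1.4 along/lat [ 25.6 -23.5]
roller far end [489.5 319.7  46. ] gap 5.6 along/lat [20.4 22.2]
stop hole far [503.  201.9  32.2] gap 2.7 along/lat [-98.  15.]
stop hole near [474.8 196.5  31.2] gap 2.3 along/lat [-98.4 -13.7]
dot far [499.3 276.2  10.5] gap 2.9 along/lat [-24.2  24.3]
dot near [451.4 267.8  11.6] gap 0.9 along/lat [-24.2 -24.3]
```

Both views agree:

| Item | Measurement | Check |
|---|---|---|
| Bar | centre (474.4, -35.7) mm, axis at 59.6°, top at about 24 mm | 118 x 16 mm against 120 x 16 |
| Cradle | axis at 100°, bed at 12, stop at 32, roller top at about 49 mm | base 64 x 223 mm against 60 x 222 |
| Seat | (476.3, 267.0) mm | stop and roller give the same position |

For the grasp, the tool yaw turns by -103.7°.

```bash
python3 -m creep '[[0,40,-55,0,0,0,-0.181],[0,40,-55,0,0,0,-0.181],[0,40,-55,0,0,0,-0.181],[0,40,-55,0,0,0,-0.181],[0,40,-55,0,0,0,-0.181]]' 80; python3 -m creep '[[0,11,-58,-10,0,0,-0.181],[0,11,-58,-10,0,0,-0.181],[0,11,-58,-10,0,0,-0.181],[0,11,-58,-20,0,0,-0.181],[0,11,-58,-20,0,0,-0.181]]'; python3 -m creep '[[0,13,-58,-20,0,0,0],[0,13,-58,-20,0,0,0],[0,0,0,0,0,0,0],[0,0,0,0,0,0,0]]'
cat > st.py <<'E'
from h import *
from scipy.spatial.transform import Rotation as R
o=get_obs();w,x,y,z=o["tool_rot"];M=R.from_quat([x,y,z,w]).as_matrix()
print("t",round(o["t"],2),"p",np.round(np.array(o["eef_pos"])*1e3,1),"tool y ang",round(np.degrees(np.arctan2(M[1,1],M[0,1])),2),"z",M[:,2].round(4),"F",np.round(o["contact_force"],1),"w",round(o["gripper_width"]*85,1),"gf",o["grasp_force"])
E
python3 st.py
```

```text
t: 0.72
eef_pos: [0.3781, 0.392, 0.2312]
tool_rot: [-0.0, 0.565, 0.825, -0.0]
contact_force: [1.2, 0.7, 0.2]
gripper_width: 0.502
grasp_force: 0.0
t: 1.35
eef_pos: [0.4324, 0.1023, 0.161]
tool_rot: [-0.0, 0.869, 0.495, 0.0]
contact_force: [0.8, 0.4, 0.1]
gripper_width: 0.497
grasp_force: 0.0
t: 1.85
eef_pos: [0.458, -0.0115, 0.1213]
tool_rot: [-0.0, 0.868, 0.497, -0.0]
contact_force: [0.3, 0.6, 0.4]
gripper_width: 0.504
grasp_force: 0.0
t 1.85 p [458.  -11.5 121.3] tool y ang -30.41 z [-7.e-04  0.e+00 -1.e+00] F [0.3 0.6 0.4] w 42.8 gf 0.0
```

```bash
python3 -m creep '[[0,8,-12,0,0,0,0],[0,8,-12,-30,0,0,0],[0,0,0,-30,0,0,0],[0,0,0,0,0,0,0]]' && python3 st.py
python3 - <<'E'
from h import *
p,d=read_camera("top");q,_=read_camera("scene")
f=lambda p,x,y,w,h,k:cv2.resize(p[y:y+h,x:x+w,::-1],None,fx=k,fy=k,interpolation=cv2.INTER_CUBIC)
cv2.imwrite("pics/g.png",np.hstack([f(p,280,150,100,100,4),f(q,280,190,100,100,4)]))
E
```

```text
t: 2.35
eef_pos: [0.4734, -0.0351, 0.0603]
tool_rot: [-0.001, 0.867, 0.498, -0.001]
contact_force: [-0.5, 0.4, 0.5]
gripper_width: 0.498
grasp_force: 0.0
t 2.35 p [473.4 -35.1  60.3] tool y ang -30.27 z [-3.2e-03 -3.0e-04 -1.0e+00] F [-0.5  0.4  0.5] w 42.3 gf 0.0
```

View pics/g.png

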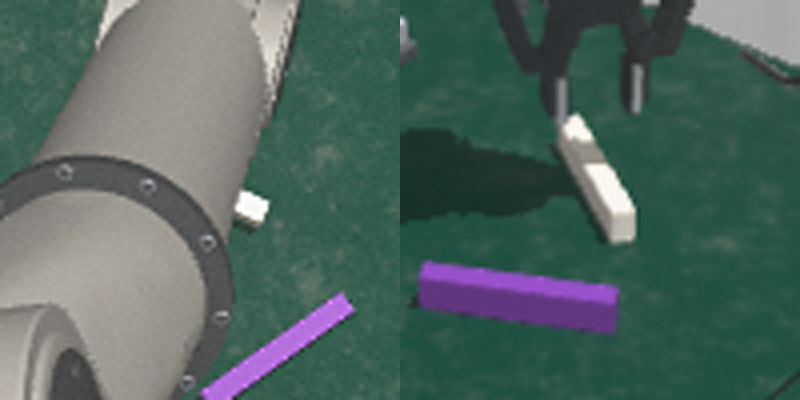

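The fingers (crop right half, about (555,100) and (635,95)) straddle the bar at about (595,180), and the purple bar is clear. I'll descend to TCP z of about 4 mm and grip.

```bash
python3 -m creep '[[0,1,0,-25,0,0,0],[0,0,0,-20,0,0,0],[0,0,0,-11,0,0,0],[0,0,0,0,0,0,0]]' && python3 -m creep '[[-1,0,0,0,0,0,0],[-1,0,0,0,0,0,0],[-1,0,0,0,0,0,0],[-1,0,0,0,0,0,0],[-1,0,0,0,0,0,0]]' 90; python3 st.py
```

```text
t: 2.95
eef_pos: [0.4756, -0.0355, 0.0058]
tool_rot: [-0.0, 0.868, 0.497, 0.0]
contact_force: [-0.5, -0.2, 0.5]
gripper_width: 0.501
grasp_force: 0.0
t: 3.58
eef_pos: [0.4758, -0.0355, 0.0066]
tool_rot: [0.0, 0.868, 0.497, 0.001]
contact_force: [-1.7, 0.2, 8.4]
gripper_width: 0.163
grasp_force: 88.4
t 3.58 p [475.8 -35.5   6.6] tool y ang -30.36 z [ 1.3e-03  7.0e-04 -1.0e+00] F [-1.7  0.2  8.4] w 13.9 gf 88.41594815254211
```

```bash
python3 -m creep '[[-1,0,0,20,0,0,0],[-1,0,0,40,0,0,0],[-1,0,0,40,0,0,0],[-1,0,20,20,0,0,0],[-1,0,40,0,0,0,0.1]]' && python3 -m creep '[[-1,1,50,0,0,0,0.12],[-1,1,50,0,0,0,0.12],[-1,2,50,0,0,0,0.12],[-1,2,40,0,0,0,0.12],[-1,0,18,0,0,0,0.123]]' && python3 -m creep '[[-1,0,0,0,0,0,0],[-1,0,0,0,0,0,0]]'; python3 st.py;  python3 - <<'E'
from h import *
p,d=read_camera("top");q,_=read_camera("scene")
f=lambda p,x,y,w,h,k:cv2.resize(p[y:y+h,x:x+w,::-1],None,fx=k,fy=k,interpolation=cv2.INTER_CUBIC)
cv2.imwrite("pics/g2.png",np.hstack([f(p,160,140,130,130,3),f(q,200,130,130,130,3)]))
E
```

```text
t: 4.2
eef_pos: [0.4761, 0.0237, 0.1274]
tool_rot: [0.001, 0.842, 0.539, 0.002]
contact_force: [0.6, 0.1, -3.3]
gripper_width: 0.165
grasp_force: 89.0
t: 4.82
eef_pos: [0.4804, 0.2353, 0.1254]
tool_rot: [-0.0, 0.64, 0.768, 0.0]
contact_force: [-0.2, -1.0, -3.7]
gripper_width: 0.158
grasp_force: 88.8
t: 5.08
eef_pos: [0.481, 0.2307, 0.1253]
tool_rot: [0.0, 0.645, 0.764, -0.001]
contact_force: [0.4, -0.3, -3.8]
gripper_width: 0.16
grasp_force: 88.8
t 5.08 p [481.  230.7 125.3] tool y ang 9.7 z [-6.0e-04 -1.1e-03 -1.0e+00] F [ 0.4 -0.3 -3.8] w 13.6 gf 88.83258104324341
```

View pics/g2.png

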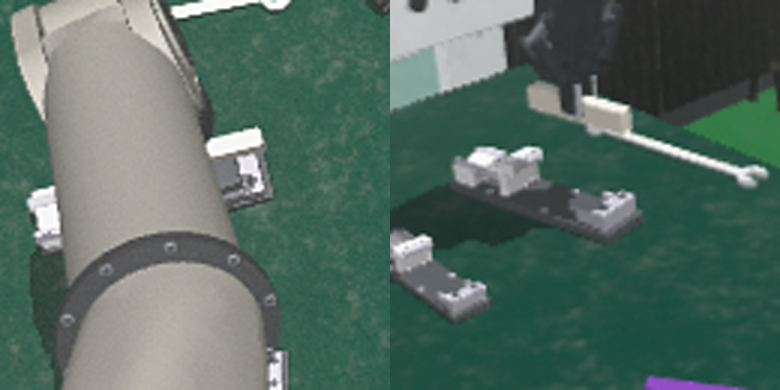

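The bar is held level and parallel to the cradle, above its stop half. The free end in the scene crop is at about (632,120). I'll descend to an underside of about 40 mm, still clear of the roller.

```bash
python3 -m creep '[[-1,2,0,-30,0,0,0.005],[-1,0,0,-30,0,0,0],[-1,0,0,-19,0,0,0],[-1,0,0,0,0,0,0],[-1,0,0,0,0,0,0]]'; python3 st.py;  python3 - <<'E'
from h import *
q,d=read_camera("scene");np.savez("pics/s3.npz",p=q,d=d)
cv2.imwrite("pics/g3.png",cv2.resize(q[160:235,205:305,::-1],None,fx=8,fy=8,interpolation=cv2.INTER_CUBIC))
E
```

```text
t: 5.8
eef_pos: [0.4839, 0.232, 0.0472]
tool_rot: [0.0, 0.642, 0.767, 0.0]
contact_force: [-0.6, 0.2, -4.0]
gripper_width: 0.162
grasp_force: 88.7
t 5.8 p [483.9 232.   47.2] tool y ang 10.12 z [ 1.e-03  3.e-04 -1.e+00] F [-0.6  0.2 -4. ] w 13.8 gf 88.71235370635986
```

View pics/g3.png

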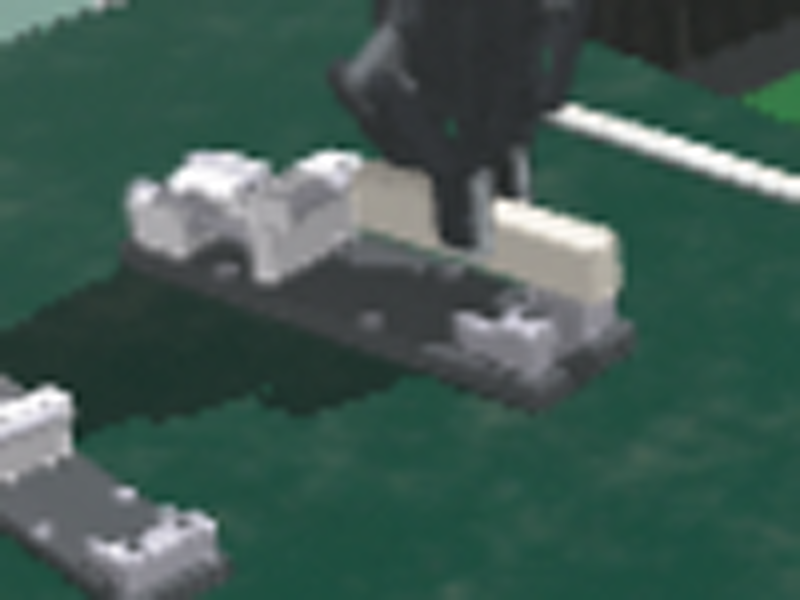

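Run:
```python
from h import *
e=np.array([-.1736,.9848]);s=np.array([.4763,.2670])
for x,y,z in((596,247,.0645),(619,232,.0645),(607,240,.0645),(612,300,.0405)):
    P=plane("scene",205+x/8-.45,160+y/8-.45,z);r=P[:2]-s;print(np.round(P*1e3,1),"along",round(r@e*1e3,1),"lat",round(r@[e[1],-e[0]]*1e3,1))
```

```text
[487.2 170.6  64.5] along -96.8 lat -6.0
[501.1 173.2  64.5] along -96.7 lat 8.1
[493.7 171.8  64.5] along -96.8 lat 0.6
[492.2 169.2  40.5] along -99.0 lat -1.3
```

The bar's rear end is measured at -97 mm along the cradle, so its centre is at -37 mm, with lateral offset below 1 mm. I'll push about 43 mm along the cradle axis and watch the force.

```bash
python3 -m creep '[[-1,-1.7,9.8,-0.5,0,0,0],[-1,-1.7,9.8,-0.5,0,0,0],[-1,-1.1,6,0,0,0,0],[-1,-1,5,0,0,0,0],[-1,0,0,0,0,0,0]]';python3 -m creep '[[-1,-1,5,0,0,0,0],[-1,-1,5,0,0,0,0],[-1,0,2,0,0,0,0],[-1,0,0,0,0,0,0],[-1,0,0,0,0,0,0]]'; python3 st.py
```

```text
t: 6.48
eef_pos: [0.4781, 0.2621, 0.0454]
tool_rot: [0.001, 0.642, 0.767, -0.0]
contact_force: [2.4, -5.7, -3.3]
gripper_width: 0.16
grasp_force: 88.9
t: 7.1
eef_pos: [0.4762, 0.2725, 0.0452]
tool_rot: [0.001, 0.642, 0.767, -0.001]
contact_force: [2.9, -6.6, -3.5]
gripper_width: 0.163
grasp_force: 88.9
t 7.1 p [476.2 272.5  45.2] tool y ang 10.08 z [-0.     -0.0028 -1.    ] F [ 2.9 -6.6 -3.5] w 13.8 gf 88.90988945960999
```

The push force is about 7 N, so the gate is at roughly 15–17 mm, which is enough. I'll push 3 mm more, then lower.

```bash
python3 -m creep '[[-1,-0.5,3,0,0,0,0],[-1,0,0,0,0,0,0],[-1,0,0,-5,0,0,0],[-1,0,0,-5,0,0,0],[-1,0,0,0,0,0,0]]';python3 st.py; python3 -m creep '[[-1,0,0,-5,0,0,0],[-1,0,0,-4,0,0,0],[-1,0,0,0,0,0,0]]'; python3 st.py
```

```text
t: 7.72
eef_pos: [0.4756, 0.2751, 0.0349]
tool_rot: [0.001, 0.642, 0.766, -0.001]
contact_force: [3.0, -7.8, -4.6]
gripper_width: 0.156
grasp_force: 88.8
t 7.72 p [475.6 275.1  34.9] tool y ang 10.06 z [-3.0e-04 -3.3e-03 -1.0e+00] F [ 3.  -7.8 -4.6] w 13.3 gf 88.81620168685913
t: 8.1
eef_pos: [0.4755, 0.2749, 0.0257]
tool_rot: [0.001, 0.642, 0.766, -0.002]
contact_force: [2.8, -7.5, -6.8]
gripper_width: 0.16
grasp_force: 88.4
t 8.1 p [475.5 274.9  25.7] tool y ang 10.05 z [-5.0e-04 -3.6e-03 -1.0e+00] F [ 2.8 -7.5 -6.8] w 13.6 gf 88.44930410385132
```

```bash
python3 -m creep '[[-1,0,0,-3,0,0,0],[-1,0,0,-2,0,0,0],[-1,0,0,0,0,0,0]]';python3 st.py; python3 -m creep '[[-1,0,0,-1,0,0,0],[-1,0,0,-1,0,0,0],[-1,0,0,0,0,0,0]]'; python3 st.py
```

```text
t: 8.48
eef_pos: [0.4755, 0.2758, 0.0212]
tool_rot: [0.001, 0.642, 0.767, -0.001]
contact_force: [1.6, -6.8, -2.7]
gripper_width: 0.162
grasp_force: 89.4
t 8.47 p [475.5 275.8  21.2] tool y ang 10.09 z [-4.0e-04 -2.4e-03 -1.0e+00] F [ 1.6 -6.8 -2.7] w 13.8 gf 89.39403176307678
t: 8.85
eef_pos: [0.4757, 0.276, 0.0196]
tool_rot: [0.001, 0.642, 0.767, -0.001]
contact_force: [1.0, -7.2, 0.2]
gripper_width: 0.159
grasp_force: 89.7
t 8.85 p [475.7 276.   19.6] tool y ang 10.1 z [ 0.    -0.002 -1.   ] F [ 1.  -7.2  0.2] w 13.6 gf 89.7292971611023
```

```bash
python3 -m creep '[[-1,0,0,-1,0,0,0],[-1,0,0,-1,0,0,0],[-1,0,0,0,0,0,0]]';python3 st.py
python3 - <<'E'
from h import *
q,d=read_camera("scene")
cv2.imwrite("pics/g4.png",cv2.resize(q[160:235,205:305,::-1],None,fx=8,fy=8,interpolation=cv2.INTER_CUBIC))
E
```

```text
t: 9.22
eef_pos: [0.4757, 0.2761, 0.0186]
tool_rot: [0.0, 0.642, 0.767, -0.001]
contact_force: [-2.7, -8.4, 11.8]
gripper_width: 0.166
grasp_force: 91.5
t 9.22 p [475.7 276.1  18.6] tool y ang 10.09 z [-2.0e-04 -1.4e-03 -1.0e+00] F [-2.7 -8.4 11.8] w 14.1 gf 91.48313641548157
```

View pics/g4.png

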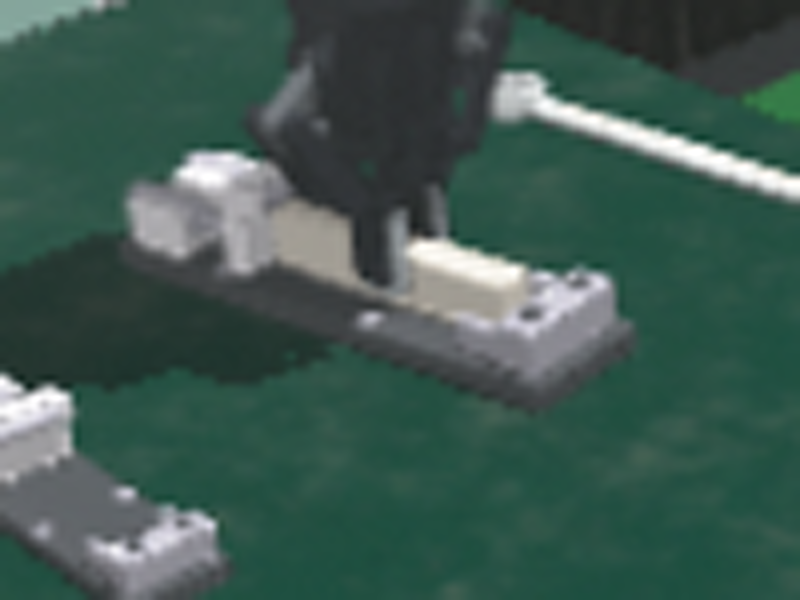

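The bar is on the bed (about 12 N of contact) just in front of the stop at (530,290), with the gate held back at (240,220). Now I'll release.

```bash
python3 -m creep '[[-0.3,0,0,0,0,0,0],[-0.2,0,0,0,0,0,0],[0,0,0,0,0,0,0],[0,0,0,0,0,0,0]]';python3 st.py; python3 -m creep '[[0,0,0,15,0,0,0],[0,0,0,30,0,0,0],[0,0,0,50,0,0,0],[0,0,0,50,0,0,0],[0,0,-50,30,0,0,0]]';python3 -m creep '[[0,0,-60,0,0,0,0],[0,0,-60,0,0,0,0],[0,0,-60,0,0,0,0],[0,0,-50,0,0,0,0],[0,0,0,0,0,0,0]]'; python3 st.py
python3 - <<'E'
from h import *
q,d=read_camera("scene");t,dt=read_camera("top")
cv2.imwrite("pics/g5.png",np.vstack([cv2.resize(q[170:220,210:310,::-1],None,fx=6,fy=6,interpolation=cv2.INTER_CUBIC),cv2.resize(t[182:227,160:260,::-1],None,fx=6,fy=6,interpolation=cv2.INTER_CUBIC)]))
E
```

```text
t: 9.78
eef_pos: [0.4751, 0.2783, 0.0174]
tool_rot: [-0.0, 0.641, 0.767, 0.0]
contact_force: [0.0, -0.0, 0.3]
gripper_width: 0.5
grasp_force: 0.0
t 9.78 p [475.1 278.3  17.4] tool y ang 10.22 z [-1.e-04  3.e-04 -1.e+00] F [ 0.  -0.   0.3] w 42.5 gf 0.0
t: 10.4
eef_pos: [0.4762, 0.2316, 0.1961]
tool_rot: [0.0, 0.639, 0.769, 0.003]
contact_force: [1.1, -0.1, 0.2]
gripper_width: 0.501
grasp_force: 0.0
t: 11.02
eef_pos: [0.4749, -0.0064, 0.1935]
tool_rot: [0.0, 0.645, 0.765, 0.0]
contact_force: [-0.6, -0.6, -0.4]
gripper_width: 0.501
grasp_force: 0.0
t 11.03 p [474.9  -6.4 193.5] tool y ang 9.74 z [ 1.1e-03 -1.0e-04 -1.0e+00] F [-0.6 -0.6 -0.4] w 42.5 gf 0.0
```

View pics/g5.png

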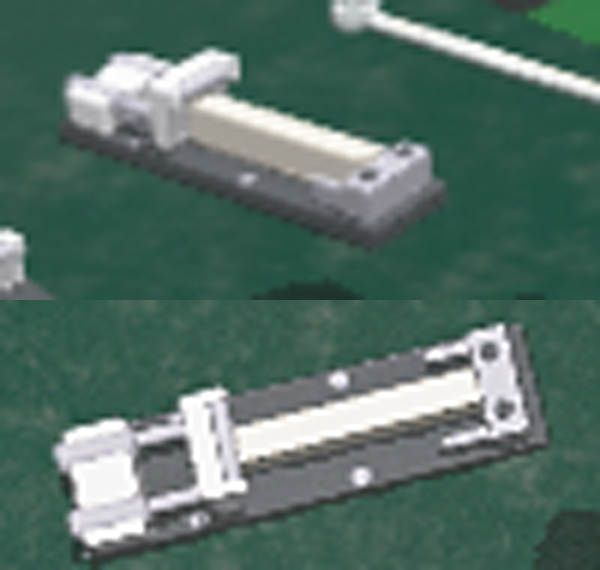

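The bar lies flat and centred, its end under the roller at (225,440) and its other end against the stop at (480,390). I'm handing in.

```bash
python3 -c "
from station import *
print(hand_in())"
```

```text
the job is handed in; nothing more can be done
None
```

The parallel lies flat in the larger cradle, clamped by the spring gate against the fixed stop; the robot was clear, the spanner, T-nut, step block and look-alikes were not touched, and the job was handed in at about 11 s.

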